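# Refit a washed intake filter on a compressor pump and hold it home

### The arm

A 6-joint arm with a two-finger parallel gripper is mounted at the origin on a cart in front of the work surface, level with it; the furniture and walls round the work are solid. World frame = base frame: x ahead of the robot, y to its left, z up, the work surface at z = 0. Lengths are in m, angles in rad, forces in N, time in s.
With the tool pointing down it reaches from about 0.35 to 0.775 m from the base axis. Payload 5.5 kg.
Tool frame: the origin (TCP) lies on the centre line of the jaws, within the pads' length; the fingertips stand 11 mm ahead of it and the grasp point (between the pads) lies 8 mm behind it (env.tip_reach is the distance from the TCP to the fingertips, in m); z points along the fingers, x is the direction in which the jaws open and shut, and the axes are right-handed (so a half turn about z gives the same grasp; the last joint's range is limited). The gripper opens to 85 mm and grips with 20 to 120 N. Pads are 22 mm wide; open, the fingers measure 114 mm over their backs; the gripper's body (76 mm by 85 mm) begins 54 mm behind the grasp point. The pads swing forward as they close: fully open they stand 13 mm farther back than shut.
Start: joints at [-1.317, 0.313, 0.046, 1.304, 0, 1.431], TCP at [0.221, -0.531, 0.242] pointing down, gripper open.
Joint ranges: [-2.76, 2.76], [-0.86, 1.69], [-1.03, 1.26], [-2.2, 2.34], [-1.47, 1.5], [-3.14, 3.14]. Speed limits (rad/s): [2.57, 2.57, 3.14, 3.14, 3.14, 3.14].

### API

Orientations are given as a unit quaternion [w, x, y, z].
In Python, from workcell import env gives the robot as it stands.
- The arm moves only by the tool carry_out, never from a script. Its argument "moves" is one flat list of numbers, 7 for each row, row after row: the gripper command: -1 is shut, 1 is fully open, values between are in proportion, then the shift along the tool's x, y, z in m, then the turn, a rotation vector about the tool's x, y, z in degrees. A call has exactly 5 rows; each row shifts and turns the pose as measured when the row begins, along the tool's axes as they then stand; what a row does not reach is not made up. A row lasts 1/8 s, in which the tool goes at most 62.5 mm and 10.7 degrees, less where a joint would pass 70% of its speed; a pose out of reach is approached as far as the arm can. A call is refused whole if a number of a shift passes 0.0625 or a number of a turn 10.7, either way. A call with a gripper value outside its range is refused whole. The fingers move at their own pace and stop on an object; "squeeze" is the grip in N (left out, the last holds). Time passes only in rows, so rows that do not move let the fingers close, or fill a call up. It gives the time, the measured TCP pose, the force and the opening at its end, in the units of the state.
- env.get_state(): the state, without advancing time (a new reading comes with each control period).
- env.read_camera(name): name is "side" or "top" or "wrist"; returns the picture (480x640x3 uint8, red, green, blue); there is no depth.
- env.calibration(name): a dict with "camera_matrix" (3x3 intrinsics, pixels), "rvec" (rotation vector, rad) and "tvec" (3), from world to camera coordinates, as OpenCV has them; the wrist camera has in their place "hand_eye" (4x4, takes a point from camera to tool coordinates, whose origin is the TCP and whose axes are the tool frame's). Camera axes: x right, y down, z forward; pixel columns grow to the right and rows downward; lengths in m; the calibration is good to about 2 mm. A picture is of the moment at which its call begins: read the wrist's pose just before it. calibration takes no time and is no camera call.
- env.hand_in(): hands the job in, once; it reports no verdict.
The state is a dict: "clock": time; "joint_pos": joint angles; "qvel": joint speeds; "tau": joint torques, N m; "tcp_pos": TCP position; "orientation": TCP orientation; "wrist_force": force on the tool from outside, world axes, zero at the start; "ft_torque": the same for the moment, N m; "finger_gap": finger opening in m.
Only numpy, scipy, OpenCV 4.12 (cv2) and the standard library are available. Lean on these libraries where they do the work, as an engineer would, in place of code of your own. Each camera call takes 0.05 s, during which the arm holds its last target. There are 200 camera calls.

### The job

Lift the washed intake filter by its knurled collar up and off the drying peg in the drip tray and set it over the steel intake stub on top of the compressor pump. Press lightly and turn it until the keyways hidden inside drop over the stub's cross pin, then push it fully home against the spring-loaded seal and finish still gripping it and holding it down there, so that I can run the locking screw in. Leave the loose bolt beside the sander and the mug alone.

Things in the scene. Friction and masses are not known exactly. Their poses are not given: they have to be found in the camera images.
- filter_cell: Washed intake filter, one rigid part, about 0.22 kg, 75 mm high, mouth down over the drying peg. Origin: centre of its open underside, z up its axis. Plain skirt, 46 mm diameter, 0 to 37 mm; knurled collar above it. In it a bore, 23 mm wide, 37 mm deep, with four keyways 11 mm wide, 37 mm across, all the way up, along its own +x, +y, -x, -y, unseen from outside: the fit repeats every quarter turn.
- collar (a point): Where to grip the filter: on its axis, 48 mm above its underside, mid-height of the knurled aluminium collar, 52 mm diameter, 38 to 59 mm above the underside. Above the collar is a black ribbed cap, 41 mm diameter, up to 75 mm.
- drip_tray: Low steel drip tray, 150 x 115 mm (x, y), rim 18 mm high, one upright black drying peg in its middle. Origin: underside centre, under the peg; z up. The filter's underside rests on the peg's flange, 43 mm wide, 52 mm above the origin; the peg, 16 mm thick, stands 30 mm higher inside the filter. A spark plug and a nut are fixed in the tray.
- pump: Small aluminium compressor pump, fixed, foot plate 140 x 104 mm (x, y), finned cylinder, head 104 x 104 mm with its top 104 mm above the bench. Origin: underside centre, under the intake stub; z up. On the head's +x side a lug holds a brass locking screw, already backed off (screw tip, lug and knob 28 to 60 mm from the stub's axis, top 24 mm above the head); leave it.
- intake (a point): Centre of the intake boss's flat top, 57 mm wide, 114 mm above the pump's origin: the shoulder on which the filter's underside stands when fully home. z up along the steel intake stub, which rises from here: 20 mm diameter, the top 10 mm tapering.
- stub_tip (a point): Top of the intake stub, on its axis, 34 mm above the shoulder; the taper ends here at 11 mm diameter.
- pin_top (a point): On the stub's axis, at the height of the top of its cross pin, 12 mm above the shoulder. Pin 6 mm thick, both ends 16 mm from the axis; its direction differs each time and is not reported, so find it by turning: up to 45 degrees either way. Out of line, the filter's underside rests at this height; with keyways within about 8 degrees of the pin it drops 7 mm, onto the seal.
- seal (a joint): Spring-loaded black rubber seal ring, 41 mm, round the stub: how far it is pressed down, m. 0 = free, face 5 mm above the shoulder; 0.005 = level with the shoulder, filter fully home. The spring needs 4 N to start and 10 N at 0.005, and pushes the filter back up when let go (its weight alone does not press the seal down).
- mug: Bystander: green and white mug standing on the bench, 78 mm across without its handle, 101 mm high; do not disturb. Origin: underside centre.
- bolt: Bystander: hex bolt lying on the bench, 75 x 27 x 25 mm; do not disturb. Origin: underside centre.

How it is judged:
By the outcome, as a careful person would: the job done as asked, in the order asked, and still so for the second after the job is handed in, while the arm keeps its last pose, push and grip.
It also fails if it takes over 64 s, if anything falls off the work surface, if the arm or the gripper's body presses on something with over 40 N, if the wrist force passes 120 N, or if a joint passes its speed limit or range.

## Working session

There is one attempt and no reset: what is moved stays moved. The work goes in short steps, Python scripts to look and compute and a tool call to move; the robot and the scene stay as the last step left them, time stands still between calls to the robot, and variables do not carry over. Pictures are saved under pics/ and viewed, about 8 in all and at most 12, crops included, and the job is handed in when it is done.

Besides the shell and the picture viewer there is one more tool, called after ">>>" as name(argument=value, ...) on one line, values as JSON. carry_out: Moves the arm, as the interface text tells. Its arguments: {"type":"object","properties":{"moves":{"type":"array"},"squeeze":{"type":"number"}},"required":["moves"]}

```bash
mkdir -p pics; ls; python3 - <<'E'
from workcell import env
import cv2
for n in ("top","side"):
    cv2.imwrite(f"pics/{n}0.png",env.read_camera(n)[:,:,::-1])
    print(n,env.calibration(n))
print(env.calibration("wrist")); print(env.get_state(), env.tip_reach)
E
```

```text
pics
top {'camera_matrix': array([[515.40050103,   0.        , 319.75644286],
       [  0.        , 515.40050103, 246.02362512],
       [  0.        ,   0.        ,   1.        ]]), 'rvec': array([ 2.11810409, -2.12776073,  0.1947897 ]), 'tvec': array([0.23184351, 0.5835221 , 1.08227253])}
side {'camera_matrix': array([[624.31592727,   0.        , 316.95390843],
       [  0.        , 624.31592727, 237.53981162],
       [  0.        ,   0.        ,   1.        ]]), 'rvec': array([ 2.0467249 , -0.15895823,  0.05900477]), 'tvec': array([-0.52152318,  0.25839237,  0.78097734])}
{'camera_matrix': array([[361.8475026 ,   0.        , 323.67573369],
       [  0.        , 361.8475026 , 237.34428569],
       [  0.        ,   0.        ,   1.        ]]), 'hand_eye': array([[ 9.99999184e-01,  5.18340224e-04,  1.16788655e-03,
         1.26646220e-03],
       [-8.54666907e-04,  9.50796024e-01,  3.09816382e-01,
        -7.88694559e-02],
       [-9.49831594e-04, -3.09817127e-01,  9.50795691e-01,
        -1.31711223e-01],
       [ 0.00000000e+00,  0.00000000e+00,  0.00000000e+00,
         1.00000000e+00]])}
{'clock': 0.1, 'joint_pos': array([-1.31660968e+00,  3.13943511e-01,  4.51302027e-02,  1.30362568e+00,
       -1.54400624e-05,  1.43118493e+00]), 'qvel': array([ 0.00082867,  0.0003096 ,  0.00109907,  0.00082113, -0.00023599,
       -0.0011891 ]), 'tau': array([ 2.40507819e-03, -4.81724381e+01,  2.99244422e+01,  1.27198646e-02,
       -1.99876426e-04,  9.87477833e-07]), 'tcp_pos': array([ 0.2204982 , -0.5305757 ,  0.24150306]), 'orientation': array([-5.40801908e-04,  8.31774485e-01, -5.55113080e-01, -6.18207232e-04]), 'wrist_force': array([ 0.00378199,  0.29510254, -0.82195276]), 'ft_torque': array([ 0.04218177, -0.04537932,  0.02666673]), 'finger_gap': 0.08550143248235265} 0.011
```

View pics/top0.png

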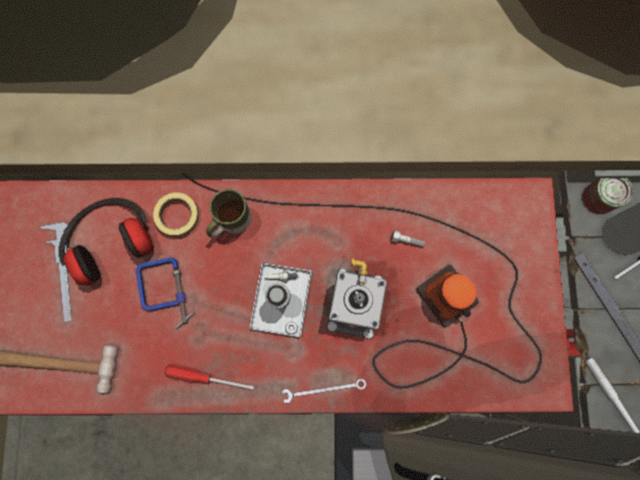

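View pics/side0.png

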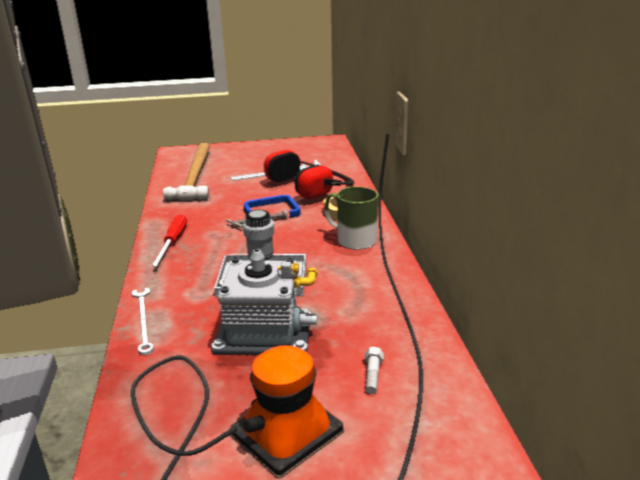

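Top: the filter cap is near (277,294) and the pump boss near (359,298), with the screw lug toward image-up-left at (361,267). Side: the cap top is near (258,214) and the stub tip near (257,253). Next, an enlarged composite for closer readings.

```bash
python3 - <<'E'
import cv2,numpy as np
t=cv2.imread("pics/top0.png");s=cv2.imread("pics/side0.png")
a=cv2.resize(t[255:345,245:395],(750,450)[:2],interpolation=cv2.INTER_CUBIC)
b=cv2.resize(s[200:300,205:325],(0,0),fx=5,fy=5,interpolation=cv2.INTER_CUBIC)
cv2.imwrite("pics/ct.png",a);cv2.imwrite("pics/cs.png",b)
E
```

```text
(no output)
```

View pics/ct.png

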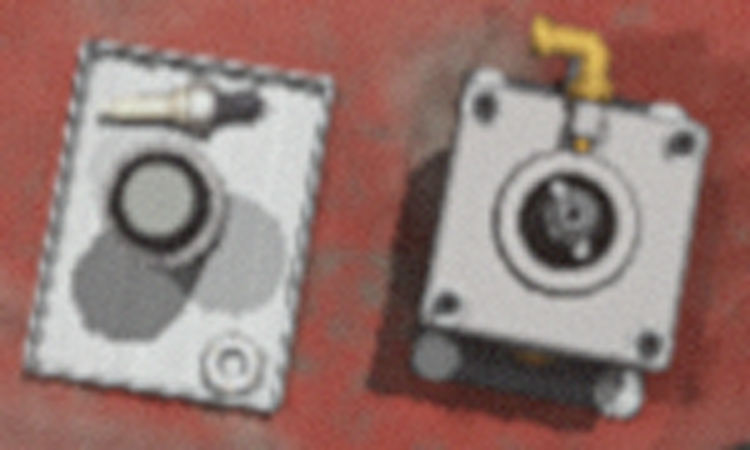

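View pics/cs.png

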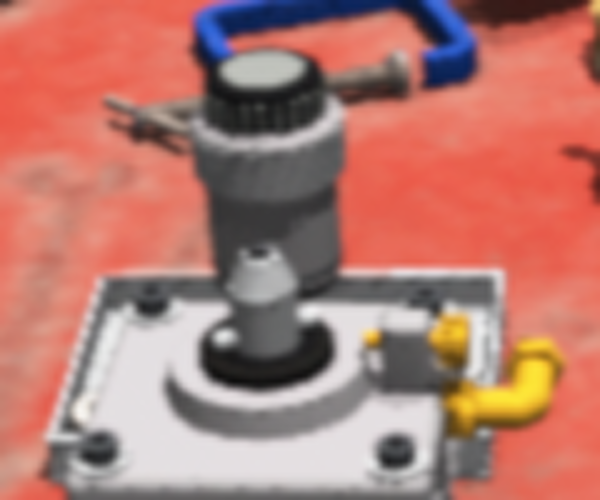

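Top crop: cap centre is at (156,200), boss at (567,223) and stub tip at (573,214). The cross pin is visible, with its ends near (557,187) and (582,250). Side crop: cap top (265,72), stub tip (258,252), pin ends (228,338) and (310,318).

```bash
cat > h.py <<'E'
from workcell import env
import cv2,numpy as np
from scipy.spatial.transform import Rotation as R
def ray(n,u,v,st=None):
    c=env.calibration(n);K=c["camera_matrix"];d=np.linalg.inv(K)@[u,v,1]
    if n=="wrist":
        T=c["hand_eye"];Rt=R.from_quat(st["orientation"],scalar_first=True).as_matrix()
        return st["tcp_pos"]+Rt@T[:3,3], Rt@T[:3,:3]@d
    Rm=cv2.Rodrigues(c["rvec"])[0];return -Rm.T@c["tvec"],Rm.T@d
def atz(n,u,v,z,st=None):
    o,d=ray(n,u,v,st);return o+d*(z-o[2])/d[2]
E
python3 - <<'E'
from h import *
T=lambda x,y:("top",245+(x+.5)/5-.5,255+(y+.5)/5-.5)
S=lambda x,y:("side",205+(x+.5)/5-.5,200+(y+.5)/5-.5)
p=lambda n,f,x,y,z:print(n,f(x,y)[0],atz(*f(x,y),z).round(4))
p("cap",T,156,200,.127);p("cap",S,265,72,.127)
p("tip",T,573,214,.148);p("tip",S,258,252,.148);p("boss",T,567,223,.114)
for f,q in((T,((557,187),(582,250))),(S,((228,338),(310,318)))):
    a,b=[atz(*f(*k),.123) for k in q];d=b-a;print("pin",a,b,np.hypot(*d[:2]),np.degrees(np.arctan2(d[1],d[0])))
a,b=[atz(*T(*k),.104) for k in((470,75),(705,125))];print("pump -?edge ang",np.degrees(np.arctan2(*(b-a)[1::-1])))
a,b=[atz(*T(*k),.018) for k in((90,45),(330,85))];print("tray edge ang",np.degrees(np.arctan2(*(b-a)[1::-1])))
p("screw",T,583,130,.12);p("plug",T,180,105,.02);p("bolt",lambda x,y:("top",x,y),408,240,.01)
st=env.get_state();print(R.from_quat(st["orientation"],scalar_first=True).as_matrix().round(3))
E
```

```text
cap top [0.4712 0.3186 0.127 ]
cap side [0.4733 0.3164 0.127 ]
tip top [0.463  0.1512 0.148 ]
tip side [0.4638 0.151  0.148 ]
boss top [0.4622 0.1512 0.114 ]
pin [0.4761179  0.15563419 0.123     ] [0.45051202 0.14594091 0.123     ] 0.027379206743479375 -159.26550344909614
pin [0.4530683  0.14678259 0.123     ] [0.47730629 0.15401229 0.123     ] 0.025293257825262948 16.608769145236806
pump -?edge ang -102.40027766957819
tray edge ang -99.79922676805306
screw top [0.4998 0.1444 0.12  ]
plug top [0.5238 0.3177 0.02  ]
bolt top [0.6061 0.0265 0.01  ]
[[ 0.384 -0.923 -0.   ]
 [-0.923 -0.384  0.002]
 [-0.002 -0.    -1.   ]]
```

```bash
cat >> h.py <<'E'
def plan(pos,yaw,n=5,s=None):
    s=s or env.get_state();p=np.array(s["tcp_pos"]);r=R.from_quat(s["orientation"],scalar_first=True)
    g=R.from_euler("z",yaw,degrees=True)*R.from_euler("x",180,degrees=True)
    for k in range(n):
        d=r.inv().apply(np.array(pos)-p);w=(r.inv()*g).as_rotvec(degrees=True)
        d=d/max((n-k),np.abs(d).max()/.062);w=w/max((n-k),np.abs(w).max()/10.6)
        print(np.round(d,4).tolist(),np.round(w,1).tolist());p=p+r.apply(d);r=r*R.from_rotvec(w,degrees=True)
    print("end",p.round(3))
def rep():
    s=env.get_state();r=R.from_quat(s["orientation"],scalar_first=True).as_matrix()
    print("t",s["clock"],"tcp",s["tcp_pos"].round(4),"yaw",np.degrees(np.arctan2(r[1,0],r[0,0])).round(2),"z",r[:,2].round(3),"F",s["wrist_force"].round(2),"M",s["ft_torque"].round(2),"gap",round(s["finger_gap"],4),"q6",s["joint_pos"][5].round(3))
    return s
E
python3 - <<'E'
from h import *
plan([.45,-.1,.26],20,8); print()
plan([.46,.31,.26],20,15)
E
```

```text
[-0.0387, -0.0471, -0.0022] [-0.0, 0.0, -10.6]
[-0.0294, -0.0535, -0.0023] [-0.0, 0.0, -10.6]
[-0.019, -0.0579, -0.0023] [-0.0, 0.0, -10.6]
[-0.008, -0.0605, -0.0023] [-0.0, 0.0, -10.6]
[0.0032, -0.0609, -0.0023] [-0.0, 0.0, -10.6]
[0.0144, -0.0593, -0.0023] [-0.0, 0.0, -10.6]
[0.025, -0.0556, -0.0023] [-0.0, 0.0, -10.6]
[0.0348, -0.0501, -0.0023] [-0.0, 0.0, -10.6]
end [ 0.45 -0.1   0.26]

[-0.0456, -0.0362, -0.0012] [-0.0, 0.0, -5.8]
[-0.0417, -0.0407, -0.0012] [-0.0, 0.0, -5.8]
[-0.0374, -0.0447, -0.0012] [-0.0, 0.0, -5.8]
[-0.0326, -0.0483, -0.0012] [-0.0, 0.0, -5.8]
[-0.0276, -0.0513, -0.0012] [-0.0, 0.0, -5.8]
[-0.0222, -0.0539, -0.0012] [-0.0, 0.0, -5.8]
[-0.0166, -0.0559, -0.0012] [-0.0, 0.0, -5.8]
[-0.0108, -0.0573, -0.0012] [-0.0, 0.0, -5.8]
[-0.005, -0.0581, -0.0012] [-0.0, 0.0, -5.8]
[0.0009, -0.0583, -0.0012] [-0.0, 0.0, -5.8]
[0.0069, -0.0579, -0.0012] [-0.0, 0.0, -5.8]
[0.0127, -0.0569, -0.0012] [-0.0, 0.0, -5.8]
[0.0184, -0.0553, -0.0012] [-0.0, 0.0, -5.8]
[0.0239, -0.0531, -0.0012] [-0.0, 0.0, -5.8]
[0.0292, -0.0504, -0.0012] [-0.0, 0.0, -5.8]
end [0.46 0.31 0.26]
```

>>> carry_out(moves=[1,-0.039,-0.047,-0.002,0,0,-10.6,1,-0.029,-0.053,-0.002,0,0,-10.6,1,-0.019,-0.058,-0.002,0,0,-10.6,1,-0.008,-0.06,-0.002,0,0,-10.6,1,0.003,-0.061,-0.002,0,0,-10.6])

```text
clock: 0.72
tcp_pos: [0.3621, -0.2571, 0.2488]
orientation: [-0.002, 0.993, -0.119, -0.001]
wrist_force: [1.5, -0.4, 0.4]
finger_gap: 0.0856
```

```bash
python3 - <<'E'
from h import *
rep();plan([.47,.305,.25],20,10)
E
```

```text
t 0.725 tcp [ 0.3621 -0.2571  0.2488] yaw -13.69 z [-0.002  0.005 -1.   ] F [ 1.51 -0.37  0.44] M [-0.01 -0.05 -0.02] gap 0.0856 q6 1.009
[-0.0028, -0.0572, 0.0001] [-0.0, 0.0, -3.4]
[0.0005, -0.0572, 0.0001] [-0.0, 0.0, -3.4]
[0.0039, -0.0571, 0.0001] [-0.0, 0.0, -3.4]
[0.0073, -0.0568, 0.0001] [-0.0, 0.0, -3.4]
[0.0106, -0.0563, 0.0] [-0.0, 0.0, -3.4]
[0.0139, -0.0555, -0.0] [-0.0, 0.0, -3.4]
[0.0171, -0.0546, -0.0] [-0.0, 0.0, -3.4]
[0.0203, -0.0535, -0.0001] [-0.0, 0.0, -3.4]
[0.0234, -0.0522, -0.0001] [-0.0, 0.0, -3.4]
[0.0264, -0.0508, -0.0001] [-0.0, 0.0, -3.4]
end [0.47  0.305 0.25 ]
```

>>> carry_out(moves=[1,-0.003,-0.057,0,0,0,-3.4,1,0.001,-0.057,0,0,0,-3.4,1,0.004,-0.057,0,0,0,-3.4,1,0.007,-0.057,0,0,0,-3.4,1,0.011,-0.056,0,0,0,-3.4])

```text
clock: 1.35
tcp_pos: [0.4154, 0.0331, 0.2494]
orientation: [-0.003, 0.999, 0.034, -0.0]
wrist_force: [1.0, -0.4, -0.1]
finger_gap: 0.0857
```

>>> carry_out(moves=[1,0.014,-0.056,0,0,0,-3.4,1,0.017,-0.055,0,0,0,-3.4,1,0.02,-0.053,0,0,0,-3.4,1,0.023,-0.052,0,0,0,-3.4,1,0,0,0,0,0,0])

```text
clock: 1.98
tcp_pos: [0.4531, 0.27, 0.2488]
orientation: [-0.002, 0.987, 0.16, -0.0]
wrist_force: [-0.4, -0.8, -0.2]
finger_gap: 0.0853
```

```bash
python3 - <<'E'
from h import *
s=rep();cv2.imwrite("pics/w1.png",env.read_camera("wrist")[:,:,::-1])
K=env.calibration("wrist")
o,d=ray("wrist",323,237,s);print(o)
plan([.472,.3175,.12],20,5)
E
```

```text
t 1.975 tcp [0.4531 0.27   0.2488] yaw 18.36 z [-0.001  0.005 -1.   ] F [-0.36 -0.76 -0.18] M [-0.05  0.02  0.04] gap 0.0853 q6 1.633
[0.42830191 0.34338135 0.38091558]
[0.0067, -0.008, 0.0258] [-0.0, 0.0, -0.4]
[0.0068, -0.008, 0.0258] [-0.0, 0.0, -0.4]
[0.0068, -0.008, 0.0258] [-0.0, 0.0, -0.4]
[0.0069, -0.008, 0.0258] [-0.0, 0.0, -0.4]
[0.0069, -0.0079, 0.0258] [-0.0, 0.0, -0.4]
end [0.472 0.318 0.12 ]
```

View pics/w1.png

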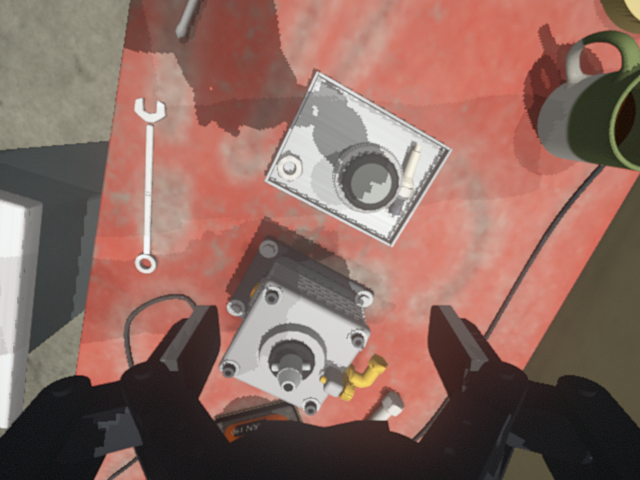

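The wrist view shows the cap top at (371,181) and the stub tip at (288,385). Both are clear of the fingers.

```bash
python3 - <<'E'
from h import *
s=env.get_state()
print(atz("wrist",371,181,.127,s),atz("wrist",288,385,.148,s))
im=cv2.imread("pics/w1.png")
a=cv2.resize(im[130:230,320:430],(0,0),fx=3.6,fy=5,interpolation=cv2.INTER_CUBIC)
a=cv2.resize(im[135:225,325:415],(400,400),interpolation=cv2.INTER_CUBIC);b=cv2.resize(im[325:415,245:335],(400,400),interpolation=cv2.INTER_CUBIC)
cv2.imwrite("pics/w1c.png",np.hstack([a,b]))
E
```

```text
[0.47209943 0.31412784 0.127     ] [0.46304312 0.14727917 0.148     ]
```

View pics/w1c.png

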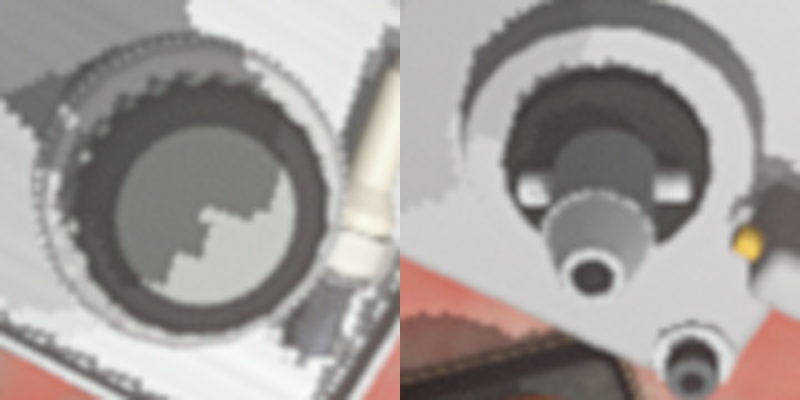

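```bash
python3 - <<'E'
from h import *
plan([.472,.315,.15],20,4)
E
```

```text
[0.0082, -0.0095, 0.0248] [-0.1, 0.0, -0.4]
[0.0083, -0.0094, 0.0247] [-0.1, 0.0, -0.4]
[0.0084, -0.0094, 0.0247] [-0.1, 0.0, -0.4]
[0.0084, -0.0093, 0.0247] [-0.1, 0.0, -0.4]
end [0.472 0.315 0.15 ]
```

>>> carry_out(moves=[1,0.008,-0.0095,0.025,-0.1,0,-0.4,1,0.008,-0.0095,0.025,-0.1,0,-0.4,1,0.008,-0.0095,0.025,-0.1,0,-0.4,1,0.0085,-0.0095,0.025,-0.1,0,-0.4,1,0,0,0,0,0,0])

```text
clock: 2.65
tcp_pos: [0.471, 0.3093, 0.1462]
orientation: [0.003, 0.986, 0.168, -0.001]
wrist_force: [-0.2, -0.2, 0.5]
finger_gap: 0.0853
```

```bash
python3 - <<'E'
from h import *
s=rep();cv2.imwrite("pics/w2.png",env.read_camera("wrist")[:,:,::-1])
# where should an object on the (x .472,y .315) axis appear
T=env.calibration("wrist");H=T["hand_eye"];K=T["camera_matrix"];Rt=R.from_quat(s["orientation"],scalar_first=True).as_matrix()
for p in((.472,.315,.127),(.472,.312,.127),(.472,.318,.127)):
    c=H[:3,:3].T@(Rt.T@(np.array(p)-s["tcp_pos"])-H[:3,3]);print((K@c/c[2])[:2])
plan([.472,.315,.09],20,5)
E
```

```text
t 2.65 tcp [0.471  0.3093 0.1462] yaw 19.39 z [-0.002 -0.006 -1.   ] F [-0.24 -0.22  0.55] M [-0.  0. -0.] gap 0.0853 q6 1.673
[330.95664139 286.37757232]
[328.75367245 291.92879811]
[333.18351824 280.76610139]
[0.0005, -0.0011, 0.0115] [0.1, 0.0, -0.1]
[0.0005, -0.0011, 0.0115] [0.1, 0.0, -0.1]
[0.0005, -0.0011, 0.0115] [0.1, 0.0, -0.1]
[0.0005, -0.0011, 0.0115] [0.1, 0.0, -0.1]
[0.0005, -0.0011, 0.0115] [0.1, 0.0, -0.1]
end [0.472 0.315 0.09 ]
```

View pics/w2.png

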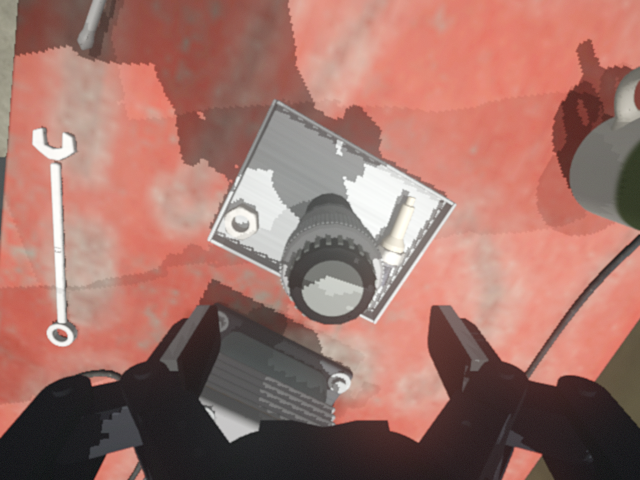

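The cap centre is at (333,284), so the axis is near (0.473, 0.316). The fingers straddle it, so I descend.

>>> carry_out(moves=[1,0.0005,-0.0015,0.0115,0.1,0,-0.1,1,0.0005,-0.0015,0.0115,0.1,0,-0.1,1,0.0005,-0.0015,0.0115,0.1,0,-0.1,1,0.0005,-0.0015,0.0115,0,0,0,1,0,0,0.01,0,0,0], squeeze=60)

```text
clock: 3.32
tcp_pos: [0.4731, 0.3147, 0.0916]
orientation: [-0.001, 0.985, 0.17, 0.001]
wrist_force: [-0.2, -0.0, 0.0]
finger_gap: 0.0852
```

```bash
python3 - <<'E'
from h import *
rep();plan([.4725,.316,.09],20,2)
E
```

```text
t 3.325 tcp [0.4731 0.3147 0.0916] yaw 19.54 z [ 0.003  0.002 -1.   ] F [-0.2  -0.02  0.03] M [ 0.05  0.05 -0.04] gap 0.0852 q6 1.675
[-0.0001, -0.0007, 0.0008] [-0.0, -0.1, -0.2]
[-0.0001, -0.0007, 0.0008] [-0.0, -0.1, -0.2]
end [0.472 0.316 0.09 ]
```

>>> carry_out(moves=[1,0,-0.0015,0.0015,0,-0.2,-0.2,-1,0,0,0,0,0,0,-1,0,0,0,0,0,0,-1,0,0,0,0,0,0,-1,0,0,0,0,0,0], squeeze=60)

```text
clock: 3.95
tcp_pos: [0.4723, 0.3163, 0.0895]
orientation: [-0.0, 0.985, 0.172, -0.001]
wrist_force: [-0.5, 0.7, -1.9]
finger_gap: 0.0503
```

```bash
python3 - <<'E'
from h import *
rep()
E
```

```text
t 3.95 tcp [0.4723 0.3163 0.0895] yaw 19.78 z [-0.001 -0.    -1.   ] F [-0.55  0.71 -1.87] M [-0.05  0.03 -0.01] gap 0.0503 q6 1.674
```

>>> carry_out(moves=[-1,0,0,-0.012,0,0,0,-1,0,0,-0.02,0,0,0,-1,0,0,-0.028,0,0,0,-1,0,0,-0.028,0,0,0,-1,0,0,-0.028,0,0,0])

```text
clock: 4.58
tcp_pos: [0.47, 0.315, 0.2078]
orientation: [0.001, 0.985, 0.172, -0.004]
wrist_force: [-0.0, 0.5, -3.5]
finger_gap: 0.0509
```

```bash
python3 - <<'E'
from h import *
rep();plan([.4633,.1498,.205],19,5)
E
```

```text
t 4.575 tcp [0.47   0.315  0.2078] yaw 19.77 z [-0.008 -0.003 -1.   ] F [-0.    0.48 -3.52] M [ 0.06 -0.04  0.01] gap 0.0509 q6 1.674
[-0.0124, 0.0306, 0.0007] [0.0, 0.1, 0.2]
[-0.0124, 0.0307, 0.0007] [0.0, 0.1, 0.2]
[-0.0123, 0.0307, 0.0006] [0.0, 0.1, 0.2]
[-0.0122, 0.0307, 0.0006] [0.0, 0.1, 0.2]
[-0.0121, 0.0308, 0.0006] [0.0, 0.1, 0.2]
end [0.463 0.15  0.205]
```

Lifted clear: the force now shows the filter's weight. Next, carry it over the stub.

>>> carry_out(moves=[-1,-0.0125,0.031,0,0,0.1,0.1,-1,-0.0125,0.031,0,0,0.1,0.1,-1,-0.0125,0.031,0,0,0.1,0.1,-1,-0.012,0.031,0,0,0.1,0.1,-1,-0.012,0.031,0,0,0.1,0])

```text
clock: 5.2
tcp_pos: [0.4656, 0.1466, 0.2145]
orientation: [-0.001, 0.985, 0.171, 0.005]
wrist_force: [0.5, 0.0, -2.6]
finger_gap: 0.0505
```

>>> carry_out(moves=[-1,0,0,0,0,0,0,-1,0,0,0,0,0,0,-1,0,0,0,0,0,0,-1,0,0,0,0,0,0,-1,0,0,0,0,0,0])

```text
clock: 5.82
tcp_pos: [0.4654, 0.1469, 0.2159]
orientation: [-0.001, 0.985, 0.17, 0.005]
wrist_force: [0.3, -0.1, -2.6]
finger_gap: 0.0506
```

```bash
python3 - <<'E'
from h import *
rep();plan([.4633,.1498,.205],19,3)
a=cv2.resize(env.read_camera("side")[150:310,170:370],(0,0),fx=3,fy=3,interpolation=cv2.INTER_CUBIC)
cv2.imwrite("pics/s2.png",a[:,:,::-1])
E
```

```text
t 5.825 tcp [0.4654 0.1469 0.2159] yaw 19.6 z [ 0.01   0.003 -1.   ] F [ 0.32 -0.07 -2.58] M [-0.01 -0.04  0.03] gap 0.0506 q6 1.369
[-0.0004, -0.0011, 0.0036] [-0.0, -0.2, 0.2]
[-0.0004, -0.0011, 0.0036] [-0.0, -0.2, 0.2]
[-0.0003, -0.0011, 0.0036] [-0.0, -0.2, 0.2]
end [0.463 0.15  0.205]
```

View pics/s2.png

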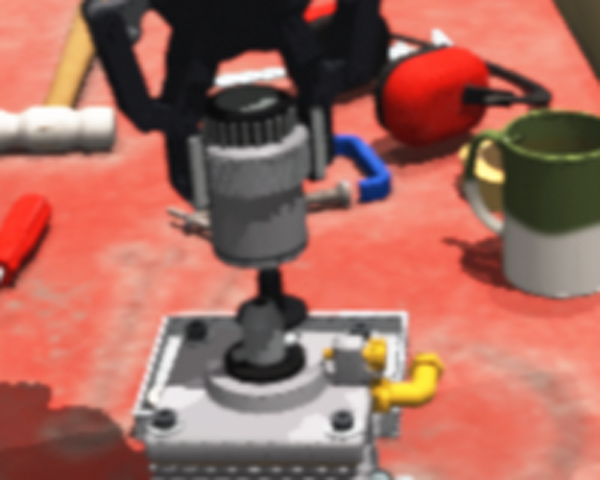

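The side crop shows the filter's underside centre at about (259,252), and the stub tip at (258,303) directly beneath it. I level the tool, centre it and lower to just above the tip.

>>> carry_out(moves=[-1,-0.0005,-0.001,0.005,0,-0.2,0.2,-1,-0.0005,-0.001,0.005,0,-0.2,0.2,-1,0,-0.001,0.005,0,-0.2,0.2,-1,0,0,0.004,0,0,0,-1,0,0,0,0,0,0])

```text
clock: 6.5
tcp_pos: [0.4629, 0.1499, 0.1948]
orientation: [0.0, 0.986, 0.165, -0.001]
wrist_force: [-1.4, -0.8, -2.5]
finger_gap: 0.0501
```

```bash
python3 - <<'E'
from h import *
rep();plan([.4633,.1498,.180],19,5)
E
```

```text
t 6.5 tcp [0.4629 0.1499 0.1948] yaw 18.99 z [-0.002 -0.    -1.   ] F [-1.38 -0.84 -2.46] M [-0.04  0.   -0.  ] gap 0.0501 q6 1.387
[0.0001, 0.0001, 0.003] [-0.0, 0.0, -0.0]
[0.0001, 0.0001, 0.003] [-0.0, 0.0, -0.0]
[0.0001, 0.0001, 0.003] [-0.0, 0.0, -0.0]
[0.0001, 0.0001, 0.003] [-0.0, 0.0, -0.0]
[0.0001, 0.0, 0.003] [-0.0, 0.0, -0.0]
end [0.463 0.15  0.18 ]
```

>>> carry_out(moves=[-1,0,0,0.004,0,0,0,-1,0,0,0.004,0,0,0,-1,0,0,0.004,0,0,0,-1,0,0,0.003,0,0,0,-1,0,0,0.003,0,0,0])

```text
clock: 7.12
tcp_pos: [0.4632, 0.1498, 0.176]
orientation: [0.0, 0.986, 0.165, -0.001]
wrist_force: [-0.1, 0.7, -2.5]
finger_gap: 0.0504
```

```bash
python3 - <<'E'
from h import *
rep()
E
```

```text
t 7.125 tcp [0.4632 0.1498 0.176 ] yaw 18.98 z [-0.001 -0.    -1.   ] F [-0.13  0.7  -2.49] M [ 0.01 -0.02  0.02] gap 0.0504 q6 1.387
```

>>> carry_out(moves=[-1,0,0,0.0025,0,0,0,-1,0,0,0.0025,0,0,0,-1,0,0,0.0025,0,0,0,-1,0,0,0.0025,0,0,0,-1,0,0,0.002,0,0,0])

```text
clock: 7.75
tcp_pos: [0.4633, 0.1498, 0.1632]
orientation: [0.0, 0.986, 0.165, -0.001]
wrist_force: [-1.4, -0.1, 3.2]
finger_gap: 0.0508
```

```bash
python3 - <<'E'
from h import *
rep()
E
```

```text
t 7.75 tcp [0.4633 0.1498 0.1632] yaw 18.98 z [-0.001 -0.    -1.   ] F [-1.42 -0.1   3.24] M [-0.03  0.22 -0.  ] gap 0.0508 q6 1.387
```

>>> carry_out(moves=[-1,0,0,0.001,0,0,3,-1,0,0,0.001,0,0,4,-1,0,0,0.001,0,0,4,-1,0,0,0.001,0,0,4,-1,0,0,0.001,0,0,4])

```text
clock: 8.38
tcp_pos: [0.4648, 0.1481, 0.1629]
orientation: [0.002, 1.0, -0.006, 0.002]
wrist_force: [-1.8, -1.3, 3.4]
finger_gap: 0.0498
```

```bash
python3 - <<'E'
from h import *
rep()
E
```

```text
t 8.375 tcp [0.4648 0.1481 0.1629] yaw -0.65 z [ 0.005 -0.005 -1.   ] F [-1.82 -1.32  3.4 ] M [-0.22  0.56  0.01] gap 0.0498 q6 1.729
```

```bash
python3 - <<'E'
from h import *
plan([.4635,.1496,.158],-18,5)
E
```

```text
[-0.0003, -0.0003, 0.001] [0.0, -0.1, 3.5]
[-0.0003, -0.0003, 0.001] [0.0, -0.1, 3.5]
[-0.0003, -0.0003, 0.001] [0.0, -0.1, 3.5]
[-0.0003, -0.0003, 0.001] [0.0, -0.1, 3.5]
[-0.0003, -0.0002, 0.001] [0.0, -0.1, 3.5]
end [0.464 0.15  0.158]
```

>>> carry_out(moves=[-1,-0.0005,-0.0005,0.001,0,-0.1,3.5,-1,-0.0005,-0.0005,0.001,0,-0.1,3.5,-1,-0.0005,-0.0005,0.001,0,-0.1,3.5,-1,-0.0003,-0.0003,0.001,0,-0.1,3.5,-1,-0.0003,-0.0003,0.001,0,-0.1,3.5])

```text
clock: 9.0
tcp_pos: [0.4634, 0.1505, 0.1584]
orientation: [0.002, 0.987, -0.163, -0.001]
wrist_force: [-0.1, 0.6, -3.2]
finger_gap: 0.0503
```

```bash
python3 - <<'E'
from h import *
rep();plan([.4633,.1498,.158],-35,5)
E
```

```text
t 9.0 tcp [0.4634 0.1505 0.1584] yaw -18.76 z [-0.002 -0.003 -1.   ] F [-0.08  0.64 -3.24] M [ 0.01  0.06 -0.02] gap 0.0503 q6 2.049
[0.0, 0.0001, 0.0001] [0.0, 0.0, 3.2]
[0.0, 0.0001, 0.0001] [0.0, 0.0, 3.2]
[0.0, 0.0001, 0.0001] [0.0, 0.0, 3.2]
[0.0, 0.0001, 0.0001] [0.0, 0.0, 3.2]
[0.0001, 0.0001, 0.0001] [0.0, 0.0, 3.2]
end [0.463 0.15  0.158]
```

It dropped 4.5 mm with no resistance, so the keyways are on the pin. I turn back a little toward mid-slot while lowering onto the seal.

>>> carry_out(moves=[-1,0,0.0004,0.0005,0,0,-2,-1,0,0.0003,0.0005,0,0,-2,-1,0,0,0.001,0,0,-2,-1,0,0,0.001,0,0,0,-1,0,0,0.001,0,0,0])

```text
clock: 9.62
tcp_pos: [0.4634, 0.1498, 0.1551]
orientation: [0.001, 0.994, -0.105, -0.0]
wrist_force: [-2.3, -0.3, 2.5]
finger_gap: 0.0505
```

```bash
python3 - <<'E'
from h import *
rep()
E
```

```text
t 9.625 tcp [0.4634 0.1498 0.1551] yaw -12.06 z [-0.001 -0.003 -1.   ] F [-2.29 -0.26  2.52] M [-0.04  0.51 -0.04] gap 0.0505 q6 1.93
```

>>> carry_out(moves=[-1,0,0,0.0015,0,0,0,-1,0,0,0.0015,0,0,0,-1,0,0,0.0015,0,0,0,-1,0,0,0.0015,0,0,0,-1,0,0,0.0015,0,0,0], squeeze=85)

```text
clock: 10.25
tcp_pos: [0.4634, 0.1498, 0.1516]
orientation: [0.001, 0.994, -0.105, 0.001]
wrist_force: [-5.6, -1.7, 15.8]
finger_gap: 0.0505
```

```bash
python3 - <<'E'
from h import *
rep()
E
```

```text
t 10.25 tcp [0.4634 0.1498 0.1516] yaw -12.02 z [ 0.002 -0.002 -1.   ] F [-5.61 -1.66 15.77] M [-0.14  1.66 -0.04] gap 0.0505 q6 1.93
```

>>> carry_out(moves=[-1,-0.0006,0,0.0015,0,0,0,-1,-0.0004,0,0.002,0,0,0,-1,-0.0002,0,0.002,0,0,0,-1,0,0,0.002,0,0,0,-1,0,0,0.002,0,0,0])

```text
clock: 10.88
tcp_pos: [0.4631, 0.15, 0.1517]
orientation: [0.0, 0.995, -0.104, 0.005]
wrist_force: [-6.5, -2.4, 18.7]
finger_gap: 0.0498
```

```bash
python3 - <<'E'
from h import *
rep()
E
```

```text
t 10.875 tcp [0.4631 0.15   0.1517] yaw -11.98 z [ 0.01  -0.002 -1.   ] F [-6.52 -2.44 18.67] M [-0.21  1.91  0.07] gap 0.0498 q6 1.93
```

>>> carry_out(moves=[-1,0,0,0.002,0,-0.3,0,-1,0,0,0.002,0,-0.3,0,-1,0,0,0.002,0,-0.3,0,-1,0,0,0.002,0,-0.2,0,-1,0,0,0.002,0,-0.2,0])

```text
clock: 11.5
tcp_pos: [0.4636, 0.1498, 0.1515]
orientation: [-0.001, 0.995, -0.104, -0.002]
wrist_force: [-7.7, -1.1, 17.3]
finger_gap: 0.0502
```

```bash
python3 - <<'E'
from h import *
rep()
a=cv2.resize(env.read_camera("side")[190:310,180:340],(0,0),fx=5,fy=5,interpolation=cv2.INTER_CUBIC)
cv2.imwrite("pics/s3.png",a[:,:,::-1]);rep()
E
```

```text
t 11.5 tcp [0.4636 0.1498 0.1515] yaw -11.97 z [-0.004  0.003 -1.   ] F [-7.66 -1.15 17.29] M [-0.27  1.44  0.02] gap 0.0502 q6 1.925
t 11.55 tcp [0.4636 0.1498 0.1515] yaw -11.97 z [-0.004  0.003 -1.   ] F [-7.41 -0.9  17.08] M [-0.29  1.46 -0.03] gap 0.0502 q6 1.925
```

View pics/s3.png

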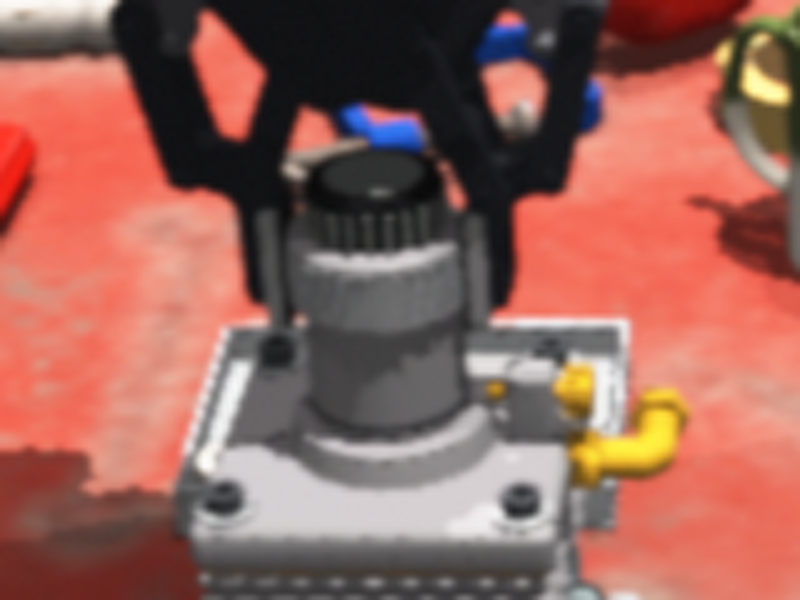

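The side crop shows the skirt sitting flush on the boss at about (385,425), with no seal visible and the screw lug clear. One firmer press will confirm the hard stop.

>>> carry_out(moves=[-1,-0.0003,0,0.002,0,0.1,0,-1,-0.0003,0,0.0025,0,0.1,0,-1,0,0,0.003,0,0,0,-1,0,0,0.003,0,0,0,-1,0,0,0.003,0,0,0])

```text
clock: 12.18
tcp_pos: [0.4633, 0.1499, 0.1515]
orientation: [-0.002, 0.995, -0.104, 0.004]
wrist_force: [-8.8, -1.8, 26.1]
finger_gap: 0.0502
```

```bash
python3 - <<'E'
from h import *
rep()
E
```

```text
t 12.175 tcp [0.4633 0.1499 0.1515] yaw -11.95 z [ 0.009  0.003 -1.   ] F [-8.8  -1.85 26.14] M [-0.33  2.58  0.04] gap 0.0502 q6 1.926
```

The stop is firm: z stays at 0.1515 while the push rises to about 28 N. The total drop from resting on the pin is 11.7 mm, against 12 mm nominal.

```bash
python3 - <<'E'
from h import *
print(env.hand_in()); rep()
E
```

```text
the job is handed in; nothing more can be done
None
the job is handed in; nothing more can be done
```

The filter is fully home on the intake stub, and the arm is still gripping it and holding it down, so you can run the locking screw in. I handed the job in at about 12 s of the 64 s allowed.

- **Moves:** I gripped the collar, lifted the filter off the peg and set it over the stub. Under a few newtons of pressure it dropped over the cross pin after about 20 to 38° of turning. I then turned it back about 7° toward mid-slot and pressed it against the seal.
- **Seating:** the tool stopped hard at z = 0.1515 m and did not go lower when I pushed harder, up to about 28 N. That is 11.7 mm below where it rested on the pin (12 mm nominal). The side camera showed the skirt flush on the boss with no seal visible.
- **Screw, mug and bolt:** the locking screw was clear in that picture. No planned path went near the mug or the bolt, but I took no final picture to check them.
- **Disagreements:**
  - The first wrist-camera fix differed from the fixed cameras by 3–5 mm in y; a closer look settled it.
  - At the end a side force of about 9 N and a tool tilt of about 0.5° remained.
  - The finger opening read about 50 mm on the 52 mm collar.

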